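# Set the headset out in fitting order beside the fork

## Robot

A 6-joint arm with a two-finger parallel gripper is mounted at the origin on the work surface. World frame = base frame: x ahead of the robot, y to its left, z up, the work surface at z = 0. Lengths are in mm, angles in rad, forces in N, time in s.
With the tool pointing down it reaches from about 350 to 975 mm from the base axis. Payload 7.1 kg.
Tool frame: the origin (TCP) lies on the front face of the gripper's body, between the roots of the fingers; the fingertips stand 80 mm ahead of it and the grasp point (between the pads) lies 61 mm ahead of it (env.tips_ahead is the distance from the TCP to the fingertips, in mm); z points along the fingers, y is the direction in which the jaws open and shut (so a half turn about z gives the same grasp; the last joint's range is limited). The gripper opens to 88 mm and grips with 3 to 60 N. Pads are 20 mm wide; open, the fingers measure 115 mm over their backs; the gripper's body (75 mm by 178 mm) begins 61 mm behind the grasp point.
Start: joints at [1.319, 0.423, 1.63, -0, 1.089, -0.019], TCP at [144.158, 608.131, 302.675] pointing down, gripper open.
Joint ranges: [-3, 3], [-0.9, 2.11], [0.09, 2.58], [-1.31, 4.45], [0.11, 2.69], [-2.54, 2.54]. Speed limits (rad/s): [2.39, 2.39, 3.01, 3.14, 3.14, 3.14].

## Interface

Orientations are given as a unit quaternion [x, y, z, w].
In Python, from station import env, set_gripper, viewer, workorder gives the robot as it stands. Calls block until the motion is done:
- env.reach(position, orientation): joint-space move of the TCP to a pose.
- env.move_l(position, rot=None, rate=150, f_stop=None): straight line of the TCP; rot=None keeps the orientation; rate is the mean speed in mm/s. With f_stop (N) it stops when the force on the tool has changed by that much, and returns True; else False.
- env.move_joints(angles): joint-space move.
- set_gripper(opening): finger opening in mm; the grip force is fixed at half the most; returns when the fingers have stopped.
- env.hold(seconds).
- env.ik(position, orientation): joint angles nearest the present ones, or None.
- env.read_state(): the state.
- viewer.camera(name): name is "scene" or "side" or "wrist"; returns the picture (400x640x3 uint8, blue, green, red); there is no depth.
- viewer.camera_params(name): a dict with "fx", "fy", "cx", "cy" (pixels), "pose" (4x4, takes a point from camera to world coordinates); the wrist camera has in their place "tool_from_camera" (4x4, takes a point from camera to tool coordinates, whose origin is the TCP and whose axes are the flange's). Camera axes: x right, y up, looking along -z (the intrinsics and any distortion apply to the point x, -y, -z); pixel columns grow to the right and rows downward; lengths in mm; the calibration is good to about 2 mm. A picture is of the moment at which its call begins: read the wrist's pose just before it. camera_params takes no time and is no camera call.
A pose or a line that the arm cannot do raises env.IKError and nothing moves.
- workorder.sign_off(): hands the job in, once; it reports no verdict.
The state is a dict: "time_s": time; "qpos": joint angles; "dq": joint speeds; "tau": joint torques, N m; "tool_pos": TCP position; "orientation": TCP orientation; "force": force on the tool from outside, world axes, zero at the start; "wrist_torque": the same for the moment, N m; "width": finger opening in mm.
Only numpy, scipy, OpenCV 4.12 (cv2) and the standard library are available. Lean on these libraries where they do the work, as an engineer would, in place of code of your own. Each camera call takes 0.05 s, during which the arm holds its last target. There are 200 camera calls.

## Task

Set the headset out on the grey mat along the steerer, in the order it goes onto the fork, in one straight row down the middle of the mat and 8 cm from centre to centre: the large lower bearing level with the crown race, then the small upper bearing with the cone-shaped top cover resting centred on top of it, then the tall spacer standing on end, and the stem last, towards the steerer's open end. Stand the stem squarely across the mat with its handlebar clamp pointing away from the steerer. Leave the short spacer and the grease jar where they are.

Things in the scene. Friction and masses are not known exactly. Their poses are not given: they have to be found in the camera images.
- fork: bicycle fork, fixed, lying in wooden blocks: olive crown and blades at its +y end, aluminium steerer to -y. Origin on the bench under the steerer axis (42 mm up), y along it: steel crown race (52 mm wide) at y +120 mm, open end at -160, crown 108 mm wide, 63 mm high at +148 to +184, blades on to +530. Steerer 29 mm thick (39 near the race). x points away from the robot; the mat is on the -x side.
- mat: flat grey ribbed rubber mat, 110 x 330 x 3 mm, fixed to the bench in front of the steerer, about parallel to it, its middle line 116 to 124 mm from the steerer's axis (the steerer's wooden block reaches 28 mm to either side of the axis). Origin at the centre of its underside; the long direction is its y axis, which points towards the crown end, like the fork's; its top is 3 mm above the bench.
- lower_bearing: large steel bearing ring with a black seal, 52 mm outside, 38 mm bore, 8 mm high, lying flat. Origin at the centre of its underside, z up. Either face may be up. About 45 g.
- upper_bearing: small steel bearing ring with a black seal, 42 mm outside, 29 mm bore, 8 mm high, lying flat. Origin at the centre of its underside, z up. Either face may be up. About 30 g.
- top_cover: black cone-shaped headset cover with a 29 mm hole: flat underside 50 mm wide, straight rim up to 8 mm high, then tapering to 38 mm at the top, 16 mm high. Origin at the centre of its underside, z up. About 30 g.
- tall_spacer: bare aluminium tube spacer standing on end, 34 mm outside, 29 mm bore, 30 mm high. Origin at the centre of its underside, z up. About 22 g.
- stem: black handlebar stem, 127 mm long, 42 mm high, standing upright. Origin on its underside midway between its clamps; x points to the handlebar clamp (horizontal sleeve, 42 mm thick, 44 mm wide, centred at x +40 mm); the upright steerer clamp (37 mm wide, vertical hole) is at x -40. The waist between, x -21 to +19, is 28 mm wide, 6 to 36 mm high: grip it there, at the balance point. 150 g.
- short_spacer: bare aluminium ring spacer like the tall one but only 10 mm high, 34 mm outside, loose on the bench. Origin at the centre of its underside. To be left alone.
- grease_jar: white plastic jar with a dark blue screw lid, 66 mm wide, 58 mm high, loose on the bench. Origin at the centre of its underside. To be left alone.
Things that resemble listed ones, but are neither listed nor needed, are in the scene too. What is shaped like the lower_bearing but blue or red is not meant.

How it is judged (in metres and radians):
At the end, for the whole second after the job is handed in: On the mat within 15 mm of its middle line: lower bearing level with the race (15 mm), then upper bearing, tall spacer, stem, each 65 to 95 mm on; cover flat on the upper bearing within 8 mm; stem square within 15 deg, bar clamp away from the fork; all flat within 7 deg, released, at rest (x of lower_bearing in the frame of mat between -0.015 and 0.015 m and x of upper_bearing in the frame of mat between -0.015 and 0.015 m and x of tall_spacer in the frame of mat between -0.015 and 0.015 m and x of stem in the frame of mat between -0.015 and 0.015 m and y of lower_bearing in the frame of fork between 0.105 and 0.135 m and y of upper_bearing in the frame of fork below 0.08 m and y of tall_spacer in the frame of fork below 0.02 m and y of stem in the frame of fork below -0.04 m and horizontal distance between lower_bearing and upper_bearing between 0.065 and 0.095 m and horizontal distance between upper_bearing and tall_spacer between 0.065 and 0.095 m and horizontal distance between tall_spacer and stem between 0.065 and 0.095 m and horizontal distance between top_cover and upper_bearing below 0.008 m and height (world z) of top_cover between 0.008 and 0.014 m and angle between the x axis of stem and the x axis of fork, either way round below 0.26 rad and x of fork in the frame of stem below 0 m and angle between each of top_cover, tall_spacer, stem's own z axis and vertical below 0.12 rad and height (world z) of each of lower_bearing, upper_bearing below 0.014 m and height (world z) of each of tall_spacer, stem below 0.007 m and angle between the z axis of each of lower_bearing, upper_bearing and the z axis of mat, either way round below 0.12 rad and linear speed of each of lower_bearing, upper_bearing, top_cover, tall_spacer, stem below 0.02 m/s and contact force between each of lower_bearing, upper_bearing, top_cover, tall_spacer, stem and the fingers below 0.1 N); the robot touches nothing.
It fails at once if the short spacer is moved by more than 20 mm (distance of short_spacer from where it was at the start of the episode above 0.02 m).
It fails at once if the grease jar is moved by more than 20 mm (distance of grease_jar from where it was at the start of the episode above 0.02 m).
It also fails if it takes over 128 s, if anything falls off the work surface, if the arm or the gripper's body presses on something with over 40 N, if the wrist force passes 120 N, or if a joint passes its speed limit or range.

## Working session

There is one attempt and no reset: what is moved stays moved. The work goes in short steps, each a Python script; the robot and the scene stay as the last script left them, time stands still between calls to the robot, and variables do not carry over. Pictures are saved under pics/ and viewed, about 12 in all and at most 16, crops included, and the job is handed in when it is done.

```bash
ls; mkdir -p pics; python3 - <<'E'
from station import env,viewer
import cv2
for n in ("scene","side","wrist"):
    s=env.read_state(); im=viewer.camera(n); cv2.imwrite(f"pics/{n}0.png",im)
    p=viewer.camera_params(n); print(n,p)
print(s)
E
```

```text
pics
scene {'fx': 498.633467178443, 'fy': 498.633467178443, 'cx': 323.8822854309943, 'cy': 209.40623305988387, 'pose': array([[ 5.63850038e-01, -6.81344391e-01,  4.66736495e-01,
         1.17813834e+03],
       [ 8.25817599e-01,  4.71928709e-01, -3.08720889e-01,
        -3.76220483e+02],
       [-9.92110555e-03,  5.59511496e-01,  8.28763209e-01,
         1.16152380e+03],
       [ 0.00000000e+00,  0.00000000e+00,  0.00000000e+00,
         1.00000000e+00]])}
side {'fx': 420.148794565872, 'fy': 420.148794565872, 'cx': 317.2065237864785, 'cy': 201.68966744418745, 'pose': array([[-9.92433751e-01,  7.43435569e-02, -9.77153285e-02,
         4.66320935e+02],
       [-1.22742948e-01, -6.20619289e-01,  7.74445522e-01,
         9.11380136e+02],
       [-3.06898295e-03,  7.80579742e-01,  6.25048676e-01,
         7.83381962e+02],
       [ 0.00000000e+00,  0.00000000e+00,  0.00000000e+00,
         1.00000000e+00]])}
wrist {'fx': 280.09002359883596, 'fy': 280.09002359883596, 'cx': 314.3078671463954, 'cy': 197.91621924013506, 'tool_from_camera': array([[-5.91124333e-04,  9.59407864e-01,  2.82021632e
[... 282 characters left out ...]
0]])}
{'time_s': 0.1, 'qpos': array([ 1.31898244e+00,  4.23773218e-01,  1.63061945e+00, -6.52856251e-06,
        1.08860910e+00, -1.89960767e-02]), 'dq': array([ 6.27252445e-04, -1.07984474e-03, -8.78922076e-04,  9.88682561e-05,
       -2.32940089e-03, -6.32083192e-04]), 'tau': array([-7.51959033e-05, -5.45607805e+01, -2.74325413e+01,  6.45692577e-02,
        1.88226008e-02, -6.32777005e-05]), 'tool_pos': array([144.07408122, 607.75531696, 301.97155452]), 'orientation': array([ 1.16144640e-01,  9.93232061e-01, -6.98499020e-04, -9.22448098e-05]), 'force': array([-0.86155624, -0.15183259, -0.30319149]), 'wrist_torque': array([-0.01147287,  0.00290429,  0.04554883]), 'width': 87.93035273784727}
```

View pics/scene0.png

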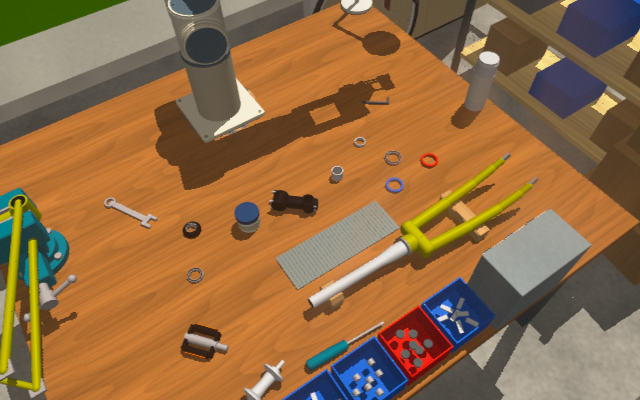

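View pics/side0.png

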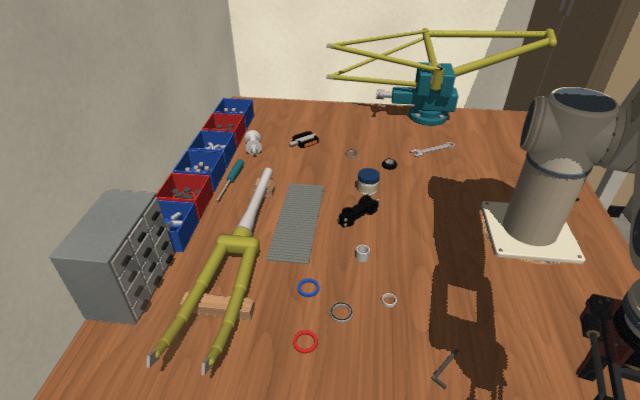

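The scene picture shows the mat centred at about (338,245), the fork, and these look-alikes:
- Rings: (392,157) steel with a dark seal, (395,185) blue, (429,160) red.
- Small rings: (359,142) and (195,275). One is the upper bearing, the other the short spacer.
- Cover at (192,229), tall spacer at (337,173), stem at (294,202), jar at (247,217).

One enlarged crop should settle which is which.

```bash
cat > h.py <<'E'
import numpy as np, cv2
from scipy.spatial.transform import Rotation as R
from station import env,set_gripper,viewer
def ray(n,u,v,z,st=None):
    p=viewer.camera_params(n)
    if n=="wrist":
        T=np.eye(4);T[:3,:3]=R.from_quat(st["orientation"]).as_matrix();T[:3,3]=st["tool_pos"]; T=T@p["tool_from_camera"]
    else: T=p["pose"]
    d=T[:3,:3]@np.array([(u-p["cx"])/p["fx"],-(v-p["cy"])/p["fy"],-1]); o=T[:3,3]
    return (o+d*(z-o[2])/d[2])[:2]
def crop(im,u0,v0,w,h,k): return cv2.resize(im[v0:v0+h,u0:u0+w],None,fx=k,fy=k,interpolation=cv2.INTER_CUBIC)
E
python3 - <<'E'
from h import *
a=cv2.imread("pics/scene0.png")
c1=crop(a,265,125,190,75,4); c2=crop(a,165,195,190,75,4)
cv2.imwrite("pics/c1.png",np.vstack([c1,crop(a,165,210,190,75,4)]))
b=cv2.imread("pics/side0.png"); 
for n,u,v,z in [("scene",359,142,5),("scene",392,157,4),("scene",195,275,4),("scene",192,228,8),("scene",337,170,20),("scene",294,202,20),("scene",247,211,50),("scene",276,258,3),("scene",377,203,3),("scene",398,234,3),("scene",297,288,3),
 ("side",389,300,5),("side",341,312,4),("side",351,153,4),("side",389,163,8),("side",362,252,20),("side",358,211,20),("side",289,184,3),("side",324,186,3),("side",268,260,3),("side",308,263,3)]:
    print(n,u,v,ray(n,u,v,z).round(0))
E
```

```text
scene 359 142 [382. 285.]
scene 392 157 [486. 331.]
scene 195 275 [ 506. -334.]
scene 192 228 [ 374. -277.]
scene 337 170 [443. 159.]
scene 294 202 [467.  -6.]
scene 247 211 [ 439. -135.]
scene 276 258 [ 581. -135.]
scene 377 203 [593. 191.]
scene 398 234 [706. 175.]
scene 297 288 [ 685. -136.]
side 389 300 [380. 285.]
side 341 312 [487. 331.]
side 351 153 [ 505. -336.]
side 389 163 [ 375. -283.]
side 362 252 [448. 154.]
side 358 211 [466.  -6.]
side 289 184 [ 687. -133.]
side 324 186 [ 577. -136.]
side 268 260 [683. 194.]
side 308 263 [581. 192.]
```

View pics/c1.png

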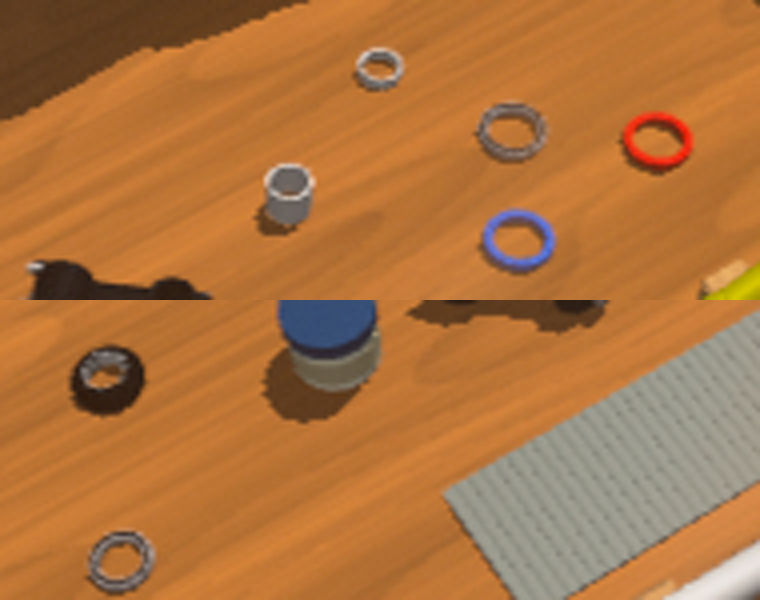

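Short spacer at scene (359,142) and jar stay put. The lower bearing is (392,157), the upper bearing with its dark seal is (195,275), and the cover is (192,229). Both cameras agree on their positions. Next is one close wrist look at the mat, race and stem.

```bash
cat >> h.py <<'E'
def q(yaw): return (R.from_euler("z",yaw)*R.from_quat([0,1,0,0])).as_quat()
def look(name):
    env.hold(.2); s=env.read_state(); im=viewer.camera("wrist"); cv2.imwrite(f"pics/{name}.png",im)
    np.savez(f"pics/{name}.npz",orientation=s["orientation"],tool_pos=s["tool_pos"]); print(s["time_s"],s["tool_pos"].round(1)); return s,im
E
python3 - <<'E'
from h import *
env.reach([560,40,300],q(0)); s,im=look("w1")
cv2.imwrite("pics/w1b.png",cv2.resize(im,(800,500),interpolation=cv2.INTER_CUBIC))
E
```

```text
2.85 [560.   40.5 300. ]
```

View pics/w1b.png

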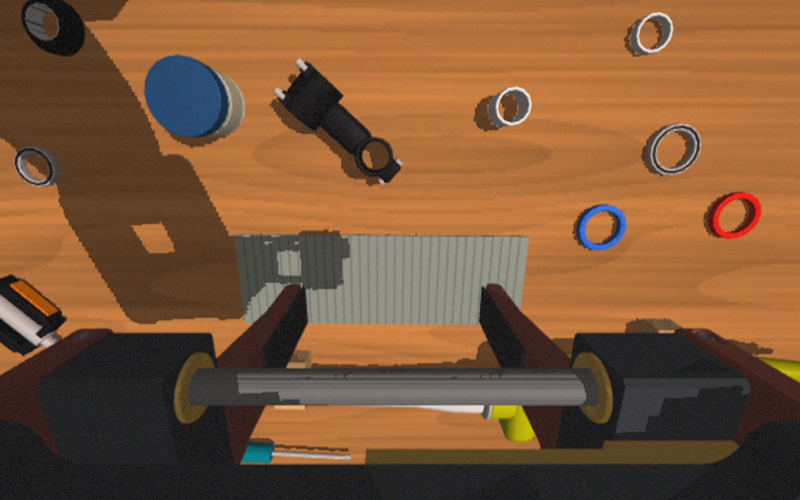

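Wrist picture (enlarged 1.25x): the mat spans (237,236) to (527,325). The stem's bar clamp is at upper left (~(313,95)) and its steerer clamp hole at (376,157). Tall spacer (511,105), lower bearing (674,149), upper bearing (37,167), cover (53,27). The race is partly hidden, so I'll crop it from the scene picture.

```bash
python3 - <<'E'
from h import *
a=cv2.imread("pics/scene0.png"); cv2.imwrite("pics/c2.png",crop(a,270,195,160,120,5))
s=np.load("pics/w1.npz")
for n,u,v,z in [("cover",42,16,16),("ub",37,167,8),("stemhole",376,157,42),("barclamp",313,95,42),("tall top",513,105,30),("lb",674,149,8),("m1",236,236,3),("m2",527,236,3),("m3",521,325,3),("m4",243,322,3),("jar",186,96,58)]:
    print(n,ray("wrist",u*.8,v*.8,z,s).round(1))
E
```

```text
cover [ 369.5 -281.1]
ub [ 504.7 -332.2]
stemhole [493.4  23.6]
barclamp [439.5 -32.3]
tall top [446.6 151.8]
lb [486.4 328.3]
m1 [ 580.3 -136. ]
m2 [580.1 189.3]
m3 [690.9 194. ]
m4 [ 687.2 -141.1]
jar [ 442.3 -137.8]
```

View pics/c2.png

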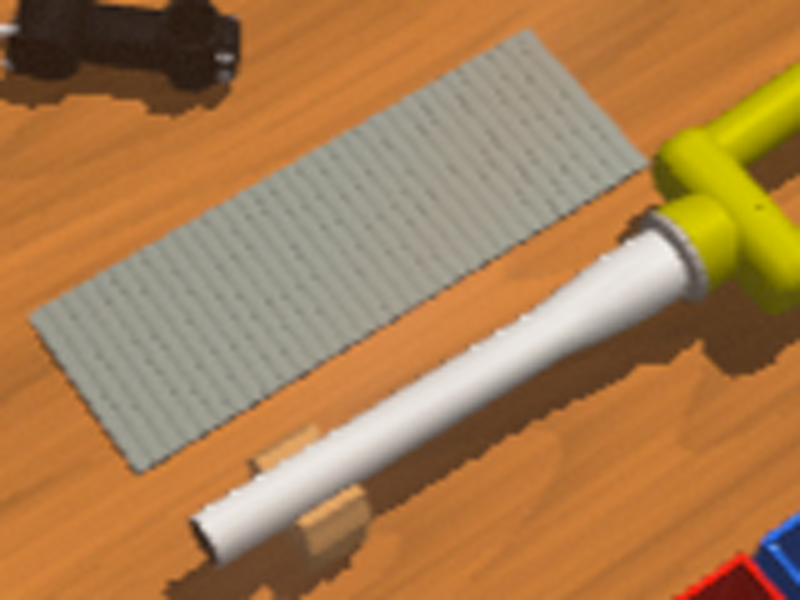

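The crop shows the race's steel ring centred at (677,253) and the steerer's open end at (207,540). Mat corners: (32,318), (530,30), (645,163), (138,470).

```bash
python3 - <<'E'
from h import *
f=lambda u,v,z:ray("scene",270+u/5,195+v/5,z).round(1)
print("race",f(677,253,42),"open",f(207,540,42))
for c in [(32,318),(530,30),(645,163),(138,470)]: print(f(*c,3))
s=np.load("pics/w1.npz")
print("race wrist",ray("wrist",490*.8,411*.8,42+26,s), "side open",ray("side",266,172,45))
E
```

```text
race [760.3 150.1] open [ 754.9 -137. ]
[ 583.5 -135.4]
[586.  192.9]
[692.  190.2]
[ 688.6 -136.5]
race wrist [759.01588918 144.74216719] side open [ 756.64022524 -130.16020772]
```

Estimates:
- Mat centre is about (634.5, 28), yaw about 0.
- Race is at y≈146.
- Targets along y: 146, 66, -14, -94.

Starting with the lower bearing.

```bash
cat >> h.py <<'E'
H=190
def w(): s=env.read_state(); return s["time_s"].__round__(1), round(s["width"],1), s["tool_pos"].round(1)
def pick(x,y,tip,yaw,open_,cross=False):
    set_gripper(open_)
    if cross:
        env.reach([x,y,130],q(yaw+np.pi/2)); env.move_l([x,y,80+tip],rate=80,f_stop=12)
        set_gripper(10); print("cross",w()); set_gripper(open_); env.move_l([x,y,130])
    env.reach([x,y,H if not cross else 130],q(yaw)); print("hit",env.move_l([x,y,80+tip],rate=100,f_stop=12))
    set_gripper(10); print("grip",w()); env.move_l([x,y,H],rate=200); print("up",w())
def place(x,y,tip,yaw,open_):
    env.reach([x,y,H],q(yaw)); env.move_l([x,y,80+tip+10],rate=150); env.hold(.2)
    print("touch",env.move_l([x,y,80+tip-1],rate=20,f_stop=5),w())
    set_gripper(open_); print("rel",w()); env.move_l([x,y,H],rate=150)
E
python3 - <<'E'
from h import *
Y=-np.pi/2
for p in [(486,330),(634.5,146),(505,-334),(634.5,66),(372,-280),(446,153),(634.5,-14)]: print(env.ik([*p,82],q(Y)) is not None, env.ik([*p,82],q(0)) is not None)
pick(486.5,330,2,Y,80); place(634.5,146,5,Y,66)
env.reach([450,-250,260],q(Y)); s,im=look("w2")
E
```

```text
True True
True True
True True
True True
True True
True True
True True
hit False
grip (6.9, 50.3, array([486.6, 330.1,  82.2]))
up (7.6, 50.4, array([486. , 329.7, 189.3]))
touch True (10.0, 50.2, array([634.4, 145.9,  85.1]))
rel (10.5, 66.0, array([633.9, 145.8,  84.6]))
13.1667 [ 450.5 -249.4  259.8]
```

View pics/w2.png

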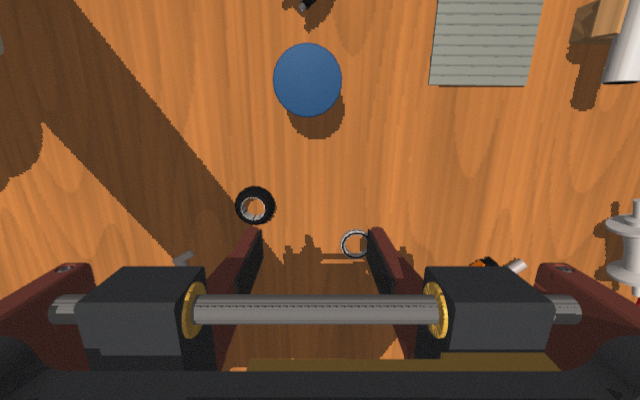

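The picture shows the cover at (256,204) and the upper bearing at (355,243); nothing has been disturbed. Now the upper bearing, then the cover.

```bash
python3 - <<'E'
from h import *
Y=-np.pi/2
s=np.load("pics/w2.npz"); u=ray("wrist",355,243,8,s); print("ub",u,"cover",ray("wrist",256,205,10,s))
ub=np.mean([u,[505,-334]],axis=0)
pick(*ub,2,Y,75,cross=True); place(634.5,66,5,Y,58)
env.reach([550,70,260],q(0)); s,im=look("w3")
E
```

```text
ub [ 502.97147439 -332.52273961] cover [ 377.22191757 -279.89806346]
cross (16.3, 40.9, array([ 503. , -332.6,   80.4]))
hit True
grip (20.1, 41.1, array([ 503.1, -332.6,   80.4]))
up (20.8, 41.0, array([ 503. , -332.7,  188.9]))
touch False (24.0, 41.3, array([634.5,  66. ,  83.9]))
rel (24.5, 57.9, array([634.5,  66. ,  84. ]))
26.95 [550.1  70.  259.7]
```

View pics/w3.png

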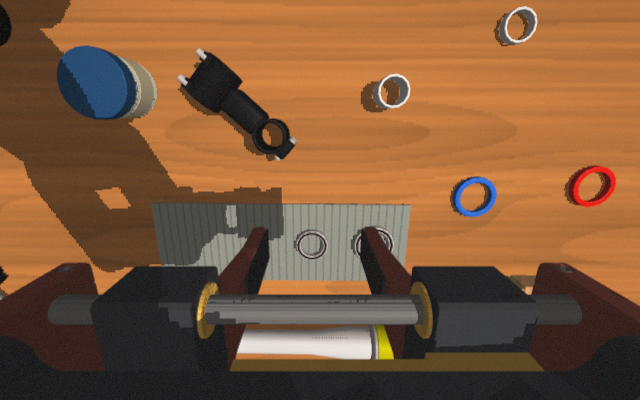

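Both rings lie flat on the mat: upper at (312,244), lower at about (375,243), level with the race at (376,340). Now the cover.

```bash
python3 - <<'E'
from h import *
Y=-np.pi/2
s=np.load("pics/w3.npz"); print("ub",ray("wrist",312,244,11,s),"lb",ray("wrist",374,242,11,s),"race top",ray("wrist",377,340,66,s))
print("mat corners",ray("wrist",153,204,3,s),ray("wrist",409,205,3,s),"tall",ray("wrist",393,91,30,s),"stem hole",ray("wrist",271,135,42,s))
pick(374,-280,2.5,Y,78,cross=True); place(634.5,66,13.3,Y,62)
env.reach([550,70,260],q(0)); s,im=look("w4")
cv2.imwrite("pics/w4c.png",crop(im,150,40,260,240,3)[:600])
E
```

```text
ub [631.38925897  65.84061115] lb [628.60150932 145.83680055] race top [731.6555838  144.34295972]
mat corners [ 579.53758494 -135.92806399] [581.08178014 189.08395128] tall [447.54818615 151.11651148] stem hole [491.52822844  23.66880468]
cross (30.4, 48.9, array([ 374.1, -280.1,   82.7]))
hit False
grip (34.1, 49.1, array([ 374.2, -280.1,   82.8]))
up (34.8, 48.6, array([ 373.6, -279.7,  189.5]))
touch True (37.8, 49.2, array([634.5,  66. ,  93.8]))
rel (38.2, 61.9, array([634. ,  66. ,  93.2]))
40.5917 [550.1  70.  259.7]
```

View pics/w4c.png

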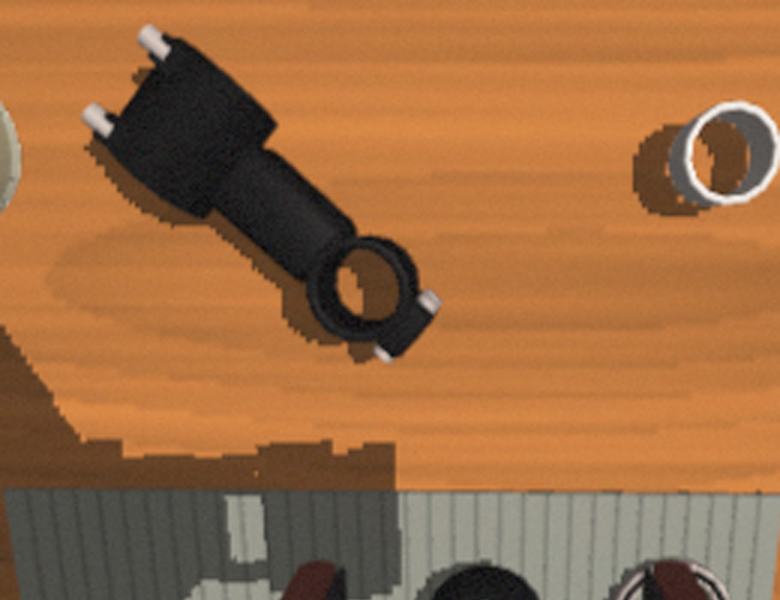

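The cover touched at the expected height (underside ≈11 mm) and sits at the upper bearing's place; stem and tall spacer are untouched. Now the tall spacer, then the stem.

```bash
python3 - <<'E'
from h import *
Y=-np.pi/2
pick(447,151.5,5,Y,70); place(634.5,-14,8,Y,50)
s=np.load("pics/w4.npz")
f=lambda u,v,z:ray("wrist",150+u/3,40+v/3,z,s)
hole=f(365,287,42); bar=f(190,125,42); mid=(hole+bar)/2; d=bar-hole; d/=np.linalg.norm(d)
b1,b2=f(152,40,21),f(98,118,21); print(hole,bar,np.linalg.norm(bar-hole),np.degrees(np.arctan2(d[1],d[0])))
mid=hole+40*d; yaw=np.arctan2(-d[1],-d[0]); print(mid,np.degrees(yaw),env.ik([*mid,84],q(yaw)), env.ik([634.5,-94,87],q(0)))
n=f(357,232,36),f(300,280,36); print("waist dir",n)
E
```

```text
hit False
grip (44.4, 34.2, array([447.1, 151.5,  85.1]))
up (45.1, 33.9, array([446.6, 151.4, 189.6]))
touch True (47.6, 33.9, array([634.4, -14. ,  88.1]))
rel (48.0, 49.9, array([633.9, -14. ,  87.5]))
[493.72428252  24.7902539 ] [441.11377583 -30.9172458 ] 76.62369696439251 -133.36226399219706
[466.25992944  -4.29082775] 46.637736007802964 [-3.47263272e-02  5.89991781e-01  2.07659761e+00 -4.44089210e-16
  4.75003265e-01 -2.41950470e+00] [-1.65631857e-01  7.33824571e-01  1.68119191e+00 -4.44089210e-16
  7.26576169e-01 -1.73642818e+00]
waist dir (array([475.30624944,  21.92258258]), array([491.67912056,   0.89218224]))
```

```bash
python3 - <<'E'
from h import *
pick(466.3,-4.3,4,np.radians(46.6),70); place(634.5,-94,7,0,46)
env.reach([440,30,300],q(0)); s,im=look("w5")
cv2.imwrite("pics/w5c.png",crop(im,120,150,400,250,2))
cv2.imwrite("pics/s5.png",crop(viewer.camera("scene"),270,195,160,120,5))
E
```

```text
hit False
grip (53.4, 27.9, array([466.5,  -4.3,  84.1]))
up (54.1, 27.8, array([465.7,  -4.3, 189.5]))
touch True (56.3, 27.7, array([634.4, -94. ,  87.1]))
rel (56.8, 46.2, array([633.7, -93.9,  86.4]))
58.8583 [440.8  29.6 299.4]
```

View pics/s5.png

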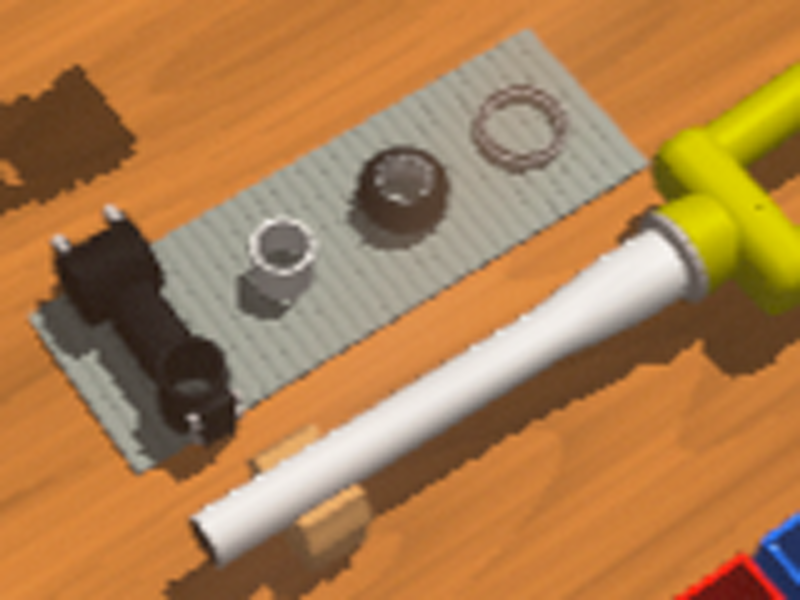

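View pics/w5c.png

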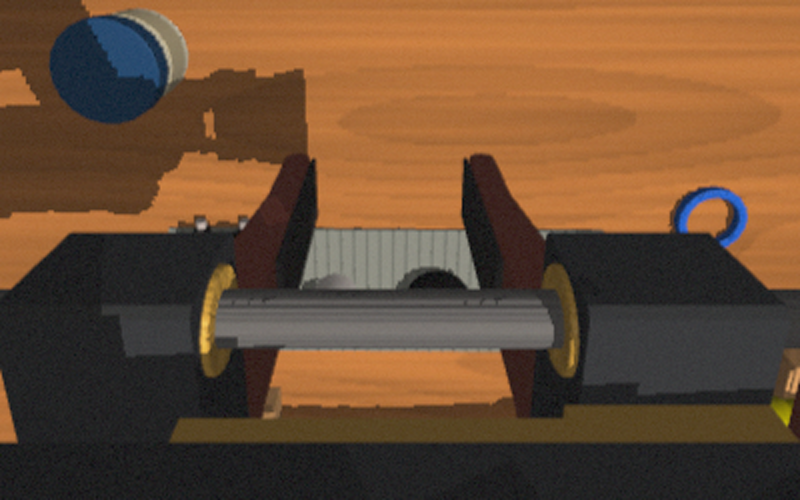

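All five parts stand in a row in the scene crop: ring (520,128), cover top (403,180), spacer top (283,246), stem hole (193,372). The wrist view is blocked by the gripper, so I'll take one clear view from further out.

```bash
python3 - <<'E'
from h import *
f=lambda u,v,z:ray("scene",270+u/5,195+v/5,z).round(1)
print("lb",f(520,128,9),"cover",f(403,180,27),"tall",f(283,246,33),"hole",f(193,380,45))
env.reach([700,30,270],q(0)); s,im=look("w6")
cv2.imwrite("pics/w6c.png",crop(im,140,20,360,240,2.2))
E
```

```text
lb [638.  145.3] cover [637.1  65.8] tall [637.  -11.7] hole [680.7 -96.2]
60.1833 [699.3  30.1 270.9]
```

View pics/w6c.png

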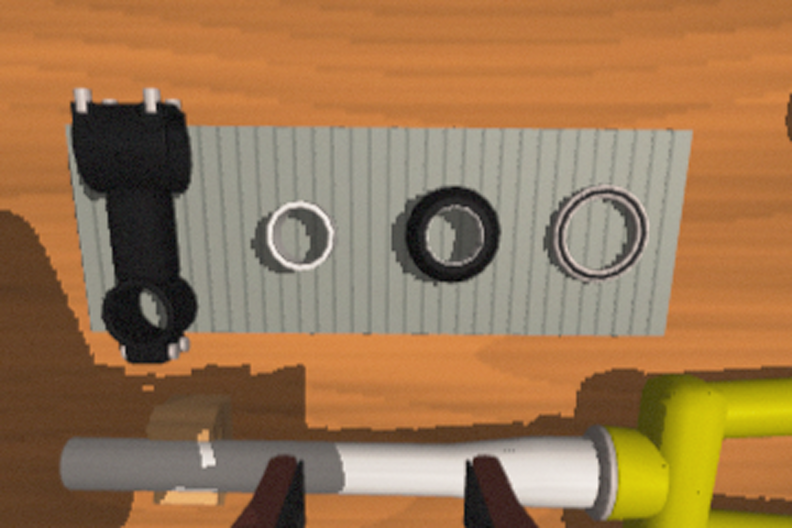

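The clear view shows the row down the mat's middle, the stem square with its bar clamp away from the steerer, the cover flat, and the lower bearing (601,232) opposite the race (602,472). One number check, then hand in.

```bash
python3 - <<'E'
from h import *
from station import workorder
s=np.load("pics/w6.npz"); f=lambda u,v,z:ray("wrist",140+u/2.2,20+v/2.2,z,s).round(1)
print("race",f(604,472,55),"lb",f(600,232,11),"coverbase",f(453,235,14),"top",f(462,235,27),"tall",f(300,235,33),"hole",f(150,308,45),"bar",f(131,150,45),"open",f(65,463,42))
print("mat",[f(*c,3) for c in [(66,126),(692,130),(665,335),(90,332)]])
r=f(604,472,55)[1]
if abs(r-146)<8:
    env.move_l([600,30,300]); env.hold(.5); workorder.sign_off(); print("signed",w())
E
```

```text
race [753.1 144.6] lb [632.8 145.4] coverbase [634.2  66.1] top [633.7  69.3] tall [633.4 -13. ] hole [668.4 -88. ] bar [594.4 -88.9] open [ 753.5 -144.5]
mat [array([ 578.9, -137.8]), array([581.1, 191.3]), array([690.5, 191.2]), array([ 688.7, -140. ])]
the job is handed in; nothing more can be done
the job is handed in; nothing more can be done
```

I set the headset out on the mat in fork order and handed the job in at about 61 s of the 128 s allowed. No verdict is reported, so what follows rests on my last wrist view.

| Check | Measured |
|---|---|
| Middle line of the mat | x ≈ 635 mm |
| Lower bearing | (633, 145), level with the race at y ≈ 145 |
| Cover on the upper bearing | (634, 66), underside about 11 mm up when it touched down |
| Tall spacer | (633, -13) |
| Stem centre | set down at (634, -94); the view reads it nearer y ≈ -88 |

Spacing comes out at about 79, 79 and 75–81 mm. The stem looks square to within a degree or so, with its bar clamp pointing away from the steerer. I never reached for the short spacer or the grease jar, but I made no final measurement of either.

- **Cameras disagree slightly:** the scene camera put the row 3–5 mm further out in x. An earlier wrist view, partly hidden by the gripper, put the lower bearing about 6 mm nearer the robot. The steerer's open end varied by up to 15 mm between views. All but the open end fall inside the tolerances.
- **Cover centring:** the upper bearing can't be seen under the cover. I centred both by squeezing each from two directions and setting them down at the same commanded point. The picture shows the cover lying flat.

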